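# Close a dowelled two-part mould and hold it pressed

## Task

Take the loose brass dowel pin out of the blue parking block and stand it fully home in the empty bore of the fixed lower mould half, and let go of it. Then lift the upper mould half by its black handle, fit it over both dowels until the two faces meet flush, and press it down with about 15 newtons: finish while still holding the handle and pressing, without letting go. Leave the eyepiece, the dish and the small green-lidded box where they are.

Things in the scene. Friction and masses are not known exactly. Their poses are not given: they have to be found in the camera images.
- lower: lower mould half, fixed: aluminium block 100 x 56 x 24 mm on a dark foot plate 120 x 64 x 6 mm; origin at the centre of the underside, on the desk; x along its length, z up. Its flat top face is at z = 30 mm; cavity in the middle, empty bore at x = +34, y = 0; brass dowel fixed at x = -34, y = 0 (10 mm diameter, 36 mm above the face, top 4 mm tapered to 6 mm)
- bore (a point): centre of the mouth of the empty bore, in the lower half's top face (axes as the lower half); bore 11.5 mm wide, 24 mm deep
- pin_center (a point): centre (half-way up) of the loose brass dowel, 10 mm diameter, 60 mm long, 0.035 kg, z along it; at the start upright in the blue block, 40 mm of it showing; both ends tapered to 6 mm over 4 mm. Home in the bore, its centre is 6 mm above the lower half's top face and 36 mm of it shows: grip it 14 to 20 mm above its centre
- stand: blue parking block, fixed, 50 x 50 x 26 mm, origin at the centre of its underside on the desk; the loose pin stands in the hole at its centre (11.5 mm wide, 20 mm deep)
- upper_grip (a point): grip point in the black handle of the upper mould half, 45 mm above its underside; x along its length, z up. Plate 100 x 56 x 20 mm, flat on the desk, 0.3 kg; on it the handle, a rib 40 mm long (x), 14 mm thick (y), up to 60 mm above the underside. Through holes at x = +34 and -34 mm, 13 mm wide; fits either way round. Closed: this point is 75 mm above the lower half's origin
- eyepiece: bystander: a black and white microscope eyepiece standing on the desk, 35 mm wide, 50 mm high, origin under its centre
- petri_1: bystander: a round lidded dish, 56 mm wide, 14 mm high, origin under its centre
- cover_box: bystander: a small white box with green lid, 32 x 34 x 18 mm, origin under its centre

How it is judged:
On the way, in this order (a step that is already met when the one before it is completed fails the run):
1. the loose dowel stands fully home in the bore of the lower half, let go (horizontal distance between pin_center and bore below 0.004 m and z of pin_center in the frame of lower below 0.039 m and angle between pin_center's own z axis and vertical below 0.12 rad and contact force between the fingers and pin below 0.1 N), for 0.2 s.
2. the upper half sits over both dowels with the faces flush (horizontal distance between pin_center and bore below 0.004 m and z of pin_center in the frame of lower below 0.039 m and angle between pin_center's own z axis and vertical below 0.12 rad and z of upper_grip in the frame of lower between 0.073 and 0.077 m and horizontal distance between upper_grip and lower below 0.004 m and angle between the x axis of upper_grip and the x axis of lower, either way round below 0.09 rad and angle between upper_grip's own z axis and vertical below 0.04 rad), for 0.1 s.
At the end, for the whole second after the job is handed in: The dowel is home in the bore (4 mm of its axis, 3 mm of full depth, 0.12 rad of upright); the upper half is closed on the lower (faces within 2 mm, centres 4 mm, long axes 0.09 rad, level 0.04 rad); the fingers are on the upper half and it presses on the lower with 9 to 35 N (all of step 2 and contact force between upper and lower between 9 and 35 N and contact force between the fingers and upper above 3 N); the arm keeps its last pose, push and grip.
It fails at once if the eyepiece pushed more than 25 mm from its place (distance of eyepiece from where it was at the start of the episode above 0.025 m).
It fails at once if the dish pushed more than 25 mm from its place (distance of petri_1 from where it was at the start of the episode above 0.025 m).
It fails at once if the small box pushed more than 25 mm from its place (distance of cover_box from where it was at the start of the episode above 0.025 m).
It also fails if it takes over 72 s, if anything falls off the work surface, if the arm or the gripper's body presses on something with over 40 N, if the wrist force passes 120 N, or if a joint passes its speed limit or range.

## Robot

A 7-joint arm with a two-finger parallel gripper is mounted at the origin on a cart in front of the work surface, level with it; the furniture and walls round the work are solid. World frame = base frame: x ahead of the robot, y to its left, z up, the work surface at z = 0. Lengths are in m, angles in rad, forces in N, time in s.
With the tool pointing down it reaches from about 0.4 to 0.85 m from the base axis. Payload 4.5 kg.
Tool frame: the origin (TCP) lies at the very end of the fingers, on their centre line; the grasp point (between the pads) lies 19 mm behind it (tcp_to_grasp is the z of the grasp point in the tool frame, in m); z points along the fingers, y is the line along which they close (so a half turn about z gives the same grasp; the last joint's range is limited). The gripper opens to 88 mm and grips with 3 to 60 N. Pads are 18 mm wide; open, the fingers measure 123 mm over their backs; the gripper's body (75 mm by 187 mm) begins 45 mm behind the grasp point.
Start: joints at [1.316, 0.689, -0.195, 1.565, 0.157, 0.902, -0.215], TCP at [0.178, -0.599, 0.217] pointing down, gripper open.
Joint ranges: [-3.01, 3.01], [-0.46, 2.08], [-1.47, 1.51], [0.13, 2.56], [-1, 4.14], [0.04, 2.09], [-2.66, 2.66]. Speed limits (rad/s): [2.57, 2.57, 3.14, 3.14, 3.14, 3.14, 3.14].

## Interface

Orientations are given as a unit quaternion [x, y, z, w].
In Python, from plant import * gives the robot as it stands. The module is installed in compiled form; this text tells all that it offers.
- The arm moves only by the shell command python3 -m jog 'ROWS' [OPENING] [FORCE]. ROWS is JSON, a list that holds one entry, the list of rows, each a list of 6 numbers: the shift along the tool's x, y, z in m, then the turn, a rotation vector about the tool's x, y, z in rad. In form: [[[dx, dy, dz, ax, ay, az], ...]]. A call has 1 to 12 rows; each row shifts and turns the commanded pose from where the row before left it, along the tool's axes as they then stand; what a row does not reach is not made up. A row lasts 1/8 s, in which the tool goes at most 62.5 mm and 10.7 degrees, less where a joint would pass 70% of its speed; a pose out of reach is approached as far as the arm can. A call with a gripper value outside its range is refused whole. OPENING is the finger opening in m, from 0 to 0.0881, set as the call begins (- or left out, the last holds). The fingers move at their own pace and stop on an object; FORCE is the grip in N (left out, the last holds). Time passes only in rows, so rows that do not move let the fingers close. It gives the time, the measured TCP pose, the force, the opening and the grip force at its end, in the units of the state.
- get_state(): the state, without advancing time (a new reading comes with each control period).
- snapshot(name): name is "side" or "top" or "wrist"; returns a dict with "frame" (400x640x3 uint8, red, green, blue), "mtx" (3x3 intrinsics, pixels), "xyz" and "orientation" of the camera in the world; the wrist camera has in their place "mount" (4x4, takes a point from camera to tool coordinates, whose origin is the TCP and whose axes are the flange's). Camera axes: x right, y down, z forward; pixel columns grow to the right and rows downward; lengths in m; the calibration is good to about 2 mm. A picture is of the moment at which its call begins: read the wrist's pose just before it. There is no depth.
- finish_job(): hands the job in; it is judged then, once.
The state is a dict: "clock": time; "q": joint angles; "qd": joint speeds; "joint_torque": joint torques, N m; "tool_pos": TCP position; "eef_rot": TCP orientation; "contact_force": force on the tool from outside, world axes, zero at the start; "moment": the same for the moment, N m; "opening": opening from 0.0 (shut) to 1.0 (fully open); "finger_force": force on a finger pad.
Only numpy, scipy, OpenCV 4.12 (cv2) and the standard library are available. Lean on these libraries where they do the work, as an engineer would, in place of code of your own. Each camera call takes 0.05 s, during which the arm holds its last target. There are 200 camera calls.

## Working session

There is one attempt and no reset: what is moved stays moved. The work goes in short steps, Python scripts to look and compute and a shell command to move; the robot and the scene stay as the last step left them, time stands still between calls to the robot, and variables do not carry over. Pictures are saved under pics/ and viewed, at most 11 in all, crops included, and the job is handed in when it is done.

```bash
mkdir -p pics; ls
python3 - <<'E'
from plant import *
import cv2
s=get_state(); print(s)
for n in("top","side"):
    d=snapshot(n); cv2.imwrite(f"pics/{n}0.png",d["frame"][:,:,::-1]); print(n,d["mtx"],d["xyz"],d["orientation"])
print(snapshot("wrist")["mount"])
E
```

```text
pics
{'clock': 0.0, 'q': array([ 1.31580177,  0.69000285, -0.19453028,  1.56635281,  0.15726091,
        0.90250064, -0.21507442]), 'qd': array([ 0.00085735, -0.0010553 , -0.00052778,  0.00030799, -0.00038783,
        0.00169677, -0.00051722]), 'joint_torque': array([-5.60517503e-05, -5.27554643e+01, -1.26687616e+00, -1.53424072e+01,
       -5.26541204e-02,  6.41827777e-03,  1.49505950e-04]), 'tool_pos': array([ 0.17777041, -0.59846943,  0.21569637]), 'eef_rot': array([ 9.89585227e-01,  1.43945123e-01, -1.81475640e-04, -9.19975435e-04]), 'contact_force': array([-0.32178355, -0.20037173, -0.02541878]), 'moment': array([-0.01358359, -0.00792864,  0.00964308]), 'finger_force': 0.0, 'opening': 0.9992430117170326}
top [[440.62895056   0.         317.5354039 ]
 [  0.         440.62895056 200.03631142]
 [  0.           0.           1.        ]] [0.4087049  0.2534496  0.88746657] [-0.65098015  0.75012011 -0.08615423  0.07824396]
side [[481.77661469   0.         327.72016929]
 [  0.         481.77661469 202.78719226]
 [  0.           0.           1.        ]] [-0.2671412   0.27394279  0.53285542] [-0.59567001  0.61960294 -0.36641078  0.35638824]
[[ 4.98500197e-05 -9.65153526e-01 -2.61684291e-01  6.80345858e-02]
 [ 9.99999851e-01  1.90288341e-04 -5.11331613e-04 -2.72713995e-04]
 [ 5.43308979e-04 -2.61684226e-01  9.65153392e-01 -1.68009730e-01]
 [ 0.00000000e+00  0.00000000e+00  0.00000000e+00  1.00000000e+00]]
```

View pics/top0.png

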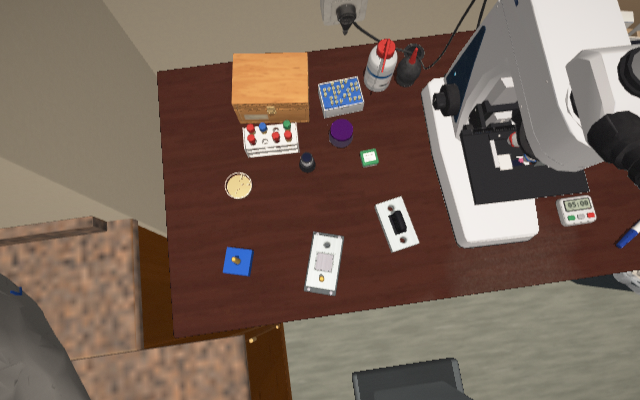

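View pics/side0.png

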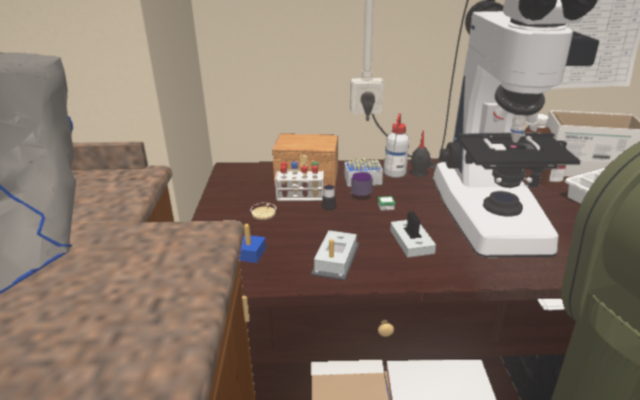

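The top view shows the blue block at about (238,261), lower half at (324,263) with its fixed dowel near (321,279) and bore near (327,244), upper half at (397,223), eyepiece (307,162), dish (238,185), box (369,157). The side view agrees.

```bash
cat > h.py <<'E'
import numpy as np, cv2
from scipy.spatial.transform import Rotation as R
from plant import *
def cam(d,s=None):
    """camera rotation, position in world; s = state for wrist"""
    if "xyz" in d: return R.from_quat(d["orientation"]).as_matrix(), np.array(d["xyz"])
    Rt=R.from_quat(s["eef_rot"]).as_matrix(); M=np.array(d["mount"])
    return Rt@M[:3,:3], Rt@M[:3,3]+s["tool_pos"]
def ray(d,uv,z,s=None):
    C,p=cam(d,s); v=C@np.linalg.inv(d["mtx"])@[uv[0],uv[1],1.]
    return p+v*(z-p[2])/v[2]
def proj(d,P,s=None):
    C,p=cam(d,s); x=d["mtx"]@(C.T@(np.array(P)-p)); return x[:2]/x[2]
def tool(s,P):
    """world point in tool coordinates"""
    return R.from_quat(s["eef_rot"]).inv().apply(np.array(P)-s["tool_pos"])
def yaw(s): 
    m=R.from_quat(s["eef_rot"]).as_matrix(); return np.arctan2(m[1,0],m[0,0])
E
python3 - <<'E'
from h import *
d=snapshot("top")
for n,uv,z in [("stand",(238,261),.026),("pin top",(236,260),.066),("bore",(327,244),.03),("fixtop",(321,279),.066),("fixbase",(321,279),.03),("upper",(397,223),.02),("eye",(307,162),.05),("dish",(238,185),.014),("box",(369,157),.018)]:
    print(n,ray(d,uv,z).round(3))
# enlarged crop 
f=d["frame"][180:310,210:430]
cv2.imwrite("pics/crop.png",cv2.resize(f[:,:,::-1],None,fx=3.6,fy=3.6,interpolation=cv2.INTER_CUBIC))
E
```

```text
stand [0.513 0.4   0.026]
pin top [0.511 0.396 0.066]
bore [0.521 0.223 0.03 ]
fixtop [0.454 0.245 0.066]
fixbase [0.456 0.245 0.03 ]
upper [0.544 0.079 0.02 ]
eye [0.686 0.24  0.05 ]
dish [0.669 0.386 0.014]
box [0.69  0.11  0.018]
```

View pics/crop.png

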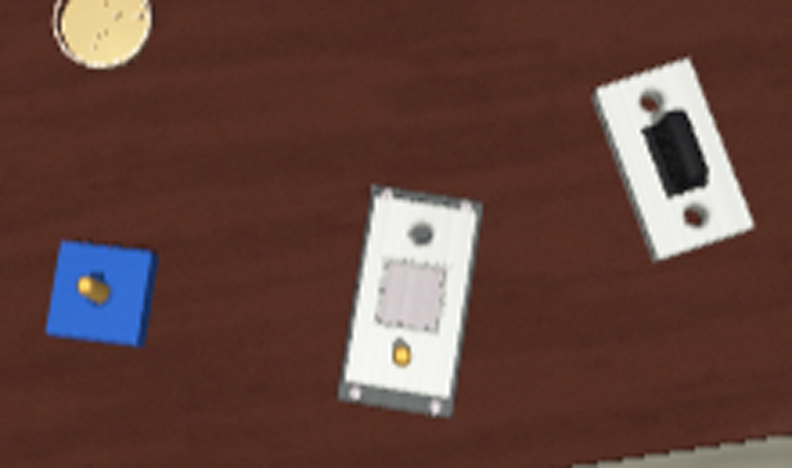

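Run:
```python
from h import *
t=snapshot("top"); a=snapshot("side")
def tri(u,v):
    A=[];b=[]
    for d,w in((t,u),(a,v)):
        C,p=cam(d); P=d["mtx"]@C.T; q=-P@p
        for i in(0,1): A.append(w[i]*P[2]-P[i]); b.append(q[i]-w[i]*q[2])
    return np.linalg.lstsq(np.array(A),np.array(b),rcond=None)[0].round(3)
print("stage FR",tri((587,192),(578,158)),"stage FL",tri((475,203),(478,168)))
print("scope base",[ray(t,u,.04).round(3) for u in((462,245),(535,238))],"eyepieces z.35/.5",[ray(t,(620,175),z).round(3) for z in(.35,.5)])
c=lambda x,y:(210+x/3.6-.4,180+y/3.6-.4)
L=[ray(t,c(*u),.03)[:2] for u in((400,343),(421,233))]; U=[ray(t,c(*u),.02)[:2] for u in((651,101),(696,215))]
for n,P in(("lower",L),("upper",U)):
    P=np.array(P); e=P[1]-P[0]; print(n,P.round(4).tolist(),P.mean(0).round(4),np.linalg.norm(e).round(4),np.degrees(np.arctan2(e[1],e[0])).round(1))
print("stand",ray(t,c(101,292),.026).round(4),"pintop",ray(t,c(84,285),.066).round(4))
s=get_state(); print(np.degrees(yaw(s)),s["tool_pos"])
```

```text
stage FR [ 0.525 -0.208  0.183] stage FL [ 0.537 -0.031  0.162]
scope base [array([ 0.481, -0.033,  0.04 ]), array([ 0.475, -0.176,  0.04 ])] eyepieces z.35/.5 [array([ 0.514, -0.145,  0.35 ]), array([ 0.484, -0.034,  0.5  ])]
lower [[0.4637, 0.244], [0.5205, 0.2244]] [0.4921 0.2342] 0.0601 -19.1
upper [[0.577, 0.0859], [0.5103, 0.0729]] [0.5437 0.0794] 0.0679 -168.9
stand [0.5137 0.4003 0.026 ] pintop [0.5136 0.4018 0.066 ]
16.549429325739176 [ 0.17792069 -0.59895596  0.21627737]
```

```bash
python3 -m jog '[[[0,-0.04,-0.005,0,0,-0.12],[0.005,-0.04,-0.005,0,0,-0.12],[0.01,-0.04,-0.005,0,0,-0.12],[0.015,-0.04,-0.005,0,0,-0.12],[0.02,-0.03,0,0,0,-0.12],[0.02,-0.02,0,0,0,-0.15],[0,0,0,0,0,-0.15],[0,0,0,0,0,-0.15],[0,0,0,0,0,-0.15],[0,0,0,0,0,-0.15],[0,0,0,0,0,-0.15],[0,0,0,0,0,0]]]'; python3 -c "
from h import *
s=get_state();p=s['tool_pos'];print(s['q'].round(2),np.hypot(*p[:2]),np.degrees([np.arctan2(p[1],p[0]),yaw(s)]))"
```

```text
clock: 1.8
tool_pos: [0.1221, -0.3781, 0.2366]
eef_rot: [0.627, 0.779, 0.0, 0.0]
contact_force: [-0.1, 0.5, 0.1]
opening: 0.998
finger_force: 0.0
[ 1.62  0.43 -0.68  2.16  0.42  0.68  0.86] 0.3972840699364993 [-72.10018538 102.38828288]
```

```bash
python3 -m jog '[[[0.007,0.048,0,0,0,-0.122],[0.007,0.048,0,0,0,-0.122],[0.007,0.048,0,0,0,-0.122],[0.007,0.048,0,0,0,-0.122],[0.007,0.048,0,0,0,-0.122],[0.007,0.048,0,0,0,-0.122],[0.007,0.048,0,0,0,-0.122],[0,0,0,0,0,0]]]'; python3 -c "
from h import *
s=get_state();p=s['tool_pos'];print(s['q'].round(2),np.hypot(*p[:2]),np.degrees([np.arctan2(p[1],p[0]),yaw(s)]))"
```

```text
clock: 2.8
tool_pos: [0.3701, -0.1552, 0.2371]
eef_rot: [0.244, 0.97, 0.001, 0.001]
contact_force: [-0.8, -0.9, 0.2]
opening: 1.003
finger_force: 0.0
[ 0.89  0.48 -0.9   2.15  0.56  0.75  0.71] 0.4013634849898018 [-22.74818815 151.70754566]
```

```bash
python3 -m jog '[[[0.007,0.048,0,0,0,-0.1],[0.007,0.048,0,0,0,-0.1],[0.007,0.048,0,0,0,-0.08],[0.005,0.048,0,0,0,0],[0,0.048,0,0,0,0],[0,0.048,0,0,0,0],[0,0,0,0,0,0]]]'; python3 -c "
from h import *
s=get_state();p=s['tool_pos'];print(s['q'].round(2),np.hypot(*p[:2]),np.degrees([np.arctan2(p[1],p[0]),yaw(s)]))
print(tool(s,[.456,.246,p[2]]),tool(s,[.5137,.401,p[2]]))"
```

```text
clock: 3.68
tool_pos: [0.4315, 0.1267, 0.2369]
eef_rot: [0.108, 0.994, 0.001, 0.001]
contact_force: [0.3, -0.9, 0.5]
opening: 0.995
finger_force: 0.0
[ 0.2   0.56 -0.91  2.03  0.59  0.84  0.31] 0.4497105044710457 [ 16.36837048 167.56242536]
[0.00174603 0.12174701 0.00033169] [-0.02121657  0.28553587  0.00079899]
```

```bash
python3 -m jog '[[[0,0.045,0,0,0,0.09],[0,0.05,0,0,0,0],[-0.02,0.05,0,0,0,0],[-0.02,0.05,0,0,0,0],[0,0,0,0,0,0],[0,0,0,0,0,0]]]'
python3 - <<'E'
from h import *
s=get_state(); d=snapshot("wrist"); print(s["tool_pos"],np.degrees(yaw(s)),d["mtx"][0,0])
cv2.imwrite("pics/w1.png",d["frame"][:,:,::-1])
for P in([.5137,.401,.066],[.5137,.4,.026],[.521,.224,.03],[.457,.245,.03],[.457,.245,.066]): print(P,proj(d,P,s).round())
E
```

```text
clock: 4.42
tool_pos: [0.5241, 0.2955, 0.2357]
eef_rot: [0.155, 0.988, -0.002, -0.0]
contact_force: [-0.7, -0.1, -0.1]
opening: 1.0
finger_force: 0.0
[0.52409792 0.29548746 0.23570762] 162.14961628431675 303.10502506399587
[0.5137, 0.401, 0.066] [409. 134.]
[0.5137, 0.4, 0.026] [399. 132.]
[0.521, 0.224, 0.03] [266. 181.]
[0.457, 0.245, 0.03] [264. 127.]
[0.457, 0.245, 0.066] [258. 129.]
```

View pics/w1.png

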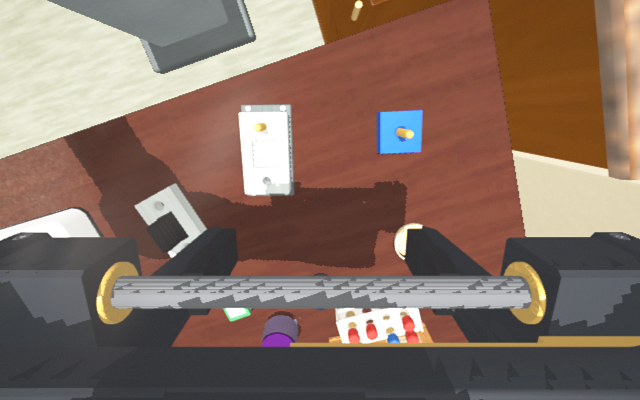

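The wrist view matches the predicted pixels: pin top (410,134), bore (266,182), fixed dowel top (257,127), upper half near (170,220). Next, move over the pin.

```bash
python3 -c "
from h import *
s=get_state();print(tool(s,[.5137,.401,.11]))"
```

```text
[0.04213991 0.09778214 0.12568633]
```

```bash
python3 -m jog '[[[0.014,0.033,0.01,0,0,0],[0.014,0.033,0.02,0,0,0],[0.014,0.032,0.03,0,0,0],[0,0,0.04,0,0,0],[0,0,0.025,0,0,0],[0,0,0,0,0,0],[0,0,0,0,0,0]]]'
python3 - <<'E'
from h import *
s=get_state(); d=snapshot("wrist"); print(s["tool_pos"])
f=d["frame"]; cv2.imwrite("pics/w2.png",f[:,:,::-1])
print(proj(d,[.5137,.401,.066],s),proj(d,[.5137,.401,.026],s))
E
```

```text
clock: 5.35
tool_pos: [0.5147, 0.4039, 0.1129]
eef_rot: [0.154, 0.988, 0.0, 0.001]
contact_force: [0.4, 0.2, 0.5]
opening: 0.999
finger_force: 0.0
[0.51465094 0.40386916 0.11289617]
[315.45286837 204.10956955] [316.16705814 190.49707174]
```

View pics/w2.png

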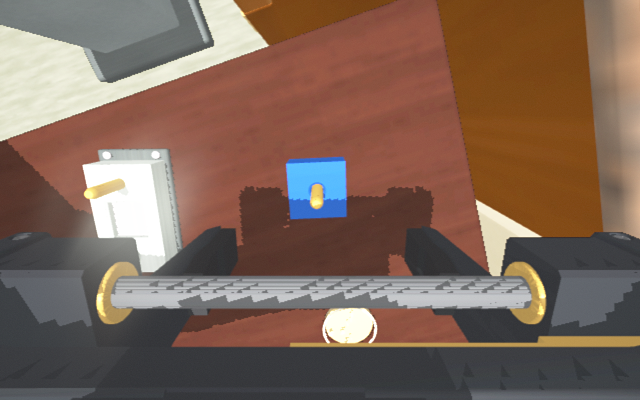

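Pin top at (317,204) and mouth at (316,189), as predicted within 1 mm. Descend and grip.

```bash
python3 -c "
from h import *
s=get_state();print(tool(s,[.5139,.4015,.034]))"
```

```text
[ 5.70618274e-06 -3.17360183e-03  7.92319888e-02]
```

```bash
python3 -m jog '[[[0,-0.0025,0.02,0,0,0],[0,0,0.02,0,0,0],[0,0,0.02,0,0,0],[0,0,0.019,0,0,0],[0,0,0,0,0,0]]]' && python3 -m jog '[[[0,0,0,0,0,0],[0,0,0,0,0,0],[0,0,0,0,0,0],[0,0,0,0,0,0],[0,0,0,0,0,0],[0,0,0,0,0,0],[0,0,0,0,0,0],[0,0,0,0,0,0]]]' 0.0 20
```

```text
clock: 6.02
tool_pos: [0.5122, 0.4009, 0.0302]
eef_rot: [0.154, 0.988, -0.002, -0.001]
contact_force: [-0.4, 0.3, -1.0]
opening: 1.0
finger_force: 0.0
clock: 7.02
tool_pos: [0.5132, 0.4019, 0.0324]
eef_rot: [0.154, 0.988, -0.0, 0.0]
contact_force: [0.7, 0.9, -0.1]
opening: 0.121
finger_force: 0.0
```

```bash
python3 -m jog '[[[0,0,0,0,0,0],[0,0,0,0,0,0],[0,0,0,0,0,0]]]' && python3 -m jog '[[[0,0,-0.02,0,0,0],[0,0,-0.025,0,0,0],[0,0,-0.025,0,0,0],[0,0,-0.025,0,0,0],[0,0,0,0,0,0],[0,0,0,0,0,0]]]'
python3 - <<'E'
from h import *
s=get_state(); d=snapshot("wrist"); print(s["tool_pos"],s["opening"])
P=tool(s,[.521,.224,.13]);print(P)
f=d["frame"]; cv2.imwrite("pics/w3.png",f[:,:,::-1])
E
```

```text
clock: 7.4
tool_pos: [0.5132, 0.4019, 0.0325]
eef_rot: [0.154, 0.988, -0.0, 0.0]
contact_force: [0.1, 1.2, 0.2]
opening: 0.098
finger_force: 20.0
clock: 8.15
tool_pos: [0.5131, 0.4015, 0.1272]
eef_rot: [0.154, 0.988, -0.0, -0.0]
contact_force: [0.9, -0.5, -0.3]
opening: 0.097
finger_force: 20.0
[0.51310009 0.40146743 0.12722149] 0.09739347712682371
[-0.06145093 -0.16667837 -0.00263063]
```

View pics/w3.png

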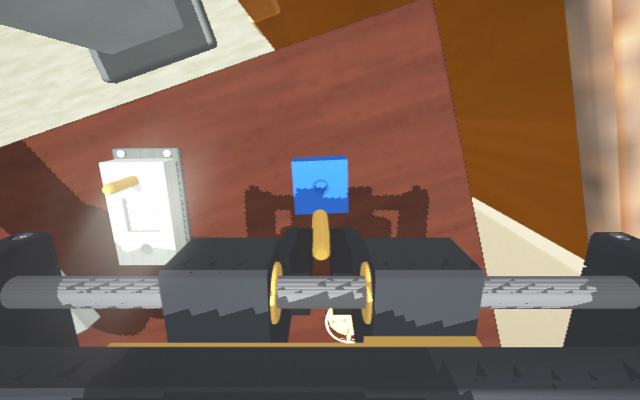

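Pin held upright between the pads, lower end at (319,214), top at (321,250); blue block's hole empty at (319,186). Move above the bore.

```bash
python3 -m jog '[[[-0.015,-0.042,0,0,0,0],[-0.015,-0.042,0,0,0,0],[-0.015,-0.042,0,0,0,0],[-0.016,-0.041,0,0,0,0],[0,0,0,0,0,0],[0,0,0,0,0,0],[0,0,0,0,0,0]]]'
python3 - <<'E'
from h import *
s=get_state(); d=snapshot("wrist"); print(s["tool_pos"],s["opening"],np.degrees(yaw(s)))
Rt=R.from_quat(s["eef_rot"])
for z in(.027,-.033): print("pin end",proj(d,s["tool_pos"]+Rt.apply([0,0,z]),s))
for P in([.521,.224,.03],[.457,.245,.03],[.457,.245,.066]): print(proj(d,P,s).round(1))
f=d["frame"][90:290,200:440]; cv2.imwrite("pics/w4.png",cv2.resize(f[:,:,::-1],None,fx=3,fy=3,interpolation=cv2.INTER_CUBIC))
E
```

```text
clock: 9.07
tool_pos: [0.5202, 0.2262, 0.1274]
eef_rot: [0.153, 0.988, 0.001, -0.0]
contact_force: [-0.3, 0.6, -0.9]
opening: 0.101
finger_force: 20.0
[0.52015534 0.22623603 0.12739831] 0.10053216721097262 162.43390469340727
pin end [319.5012763  212.85364094]
pin end [319.04401795 252.59952268]
[317.6 189.4]
[318.2 112.2]
[317.9 112.2]
```

View pics/w4.png

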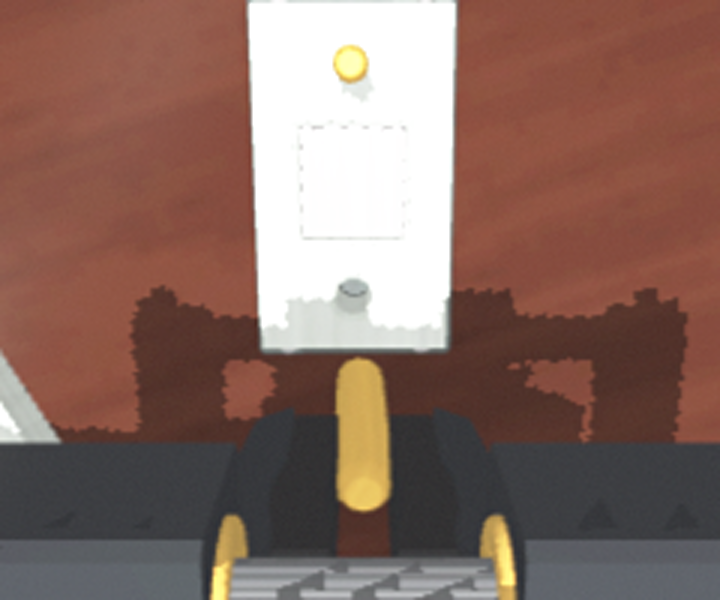

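Run:
```python
from h import *
s=get_state(); d=snapshot("wrist")
b=ray(d,(317.5,188),.03,s); w=ray(d,(316.6,110.8),.066,s)
e=b-w; print(b,w,np.linalg.norm(e[:2]),np.degrees(np.arctan2(e[1],e[0])),tool(s,b),tool(s,ray(d,(320.2,213.4),.1,s)),np.degrees(yaw(s)),s["tool_pos"])
```

```text
[0.51984549 0.22414805 0.03      ] [0.45579706 0.24427053 0.066     ] 0.0671350619816681 -17.44146507782889 [-0.000308   -0.00206851  0.09743985] [-0.00054217  0.00047301  0.02744232] 162.43495512364902 [0.52019502 0.22610077 0.12744209]
```

```bash
python3 -m jog '[[[0,-0.0025,0,0,0,0],[0,0,0.02,0,0,0],[0,0,0.02,0,0,0],[0,0,0.02,0,0,0],[0,0,0,0,0,0],[0,0,0,0,0,0]]]' && python3 -m jog '[[[0,0,0.006,0,0,0],[0,0,0.006,0,0,0],[0,0,0.003,0,0,0],[0,0,0,0,0,0],[0,0,0,0,0,0]]]'
```

```text
clock: 9.93
tool_pos: [0.5199, 0.2223, 0.0675]
eef_rot: [0.154, 0.988, 0.0, -0.0]
contact_force: [0.5, 0.7, -0.2]
opening: 0.095
finger_force: 20.0
clock: 10.55
tool_pos: [0.5199, 0.2222, 0.0526]
eef_rot: [0.154, 0.988, 0.0, 0.0]
contact_force: [0.4, 0.6, -1.4]
opening: 0.098
finger_force: 20.0
```

```bash
python3 -m jog '[[[0,0.001,0,0,0,0],[0,0,0.005,0,0,0],[0,0,0.005,0,0,0],[0,0,0,0,0,0]]]' && python3 -m jog '[[[0,0,0.004,0,0,0],[0,0,0.003,0,0,0],[0,0,0.002,0,0,0],[0,0,0,0,0,0],[0,0,0,0,0,0]]]'
```

```text
clock: 11.05
tool_pos: [0.5199, 0.2228, 0.0419]
eef_rot: [0.154, 0.988, -0.0, -0.0]
contact_force: [-0.1, 0.7, -0.4]
opening: 0.098
finger_force: 20.0
clock: 11.68
tool_pos: [0.5201, 0.2229, 0.0335]
eef_rot: [0.154, 0.988, -0.0, 0.0]
contact_force: [0.2, 0.9, -0.2]
opening: 0.1
finger_force: 20.0
```

```bash
python3 -m jog '[[[0,0,0.001,0,0,0],[0,0,0.001,0,0,0],[0,0,0.001,0,0,0],[0,0,0,0,0,0],[0,0,0,0,0,0]]]'
```

```text
clock: 12.3
tool_pos: [0.5213, 0.2238, 0.032]
eef_rot: [0.154, 0.988, 0.001, 0.001]
contact_force: [0.5, -0.4, 10.1]
opening: 0.102
finger_force: 20.1
```

```bash
python3 -m jog '[[[0,0,-0.001,0,0,0],[0,0,0,0,0,0],[0,0,0,0,0,0],[0,0,0,0,0,0],[0,0,0,0,0,0],[0,0,0,0,0,0],[0,0,0,0,0,0],[0,0,0,0,0,0]]]' 0.05 && python3 -m jog '[[[0,0,-0.03,0,0,0],[0,0,-0.04,0,0,0],[0,0,-0.04,0,0,0],[0,0,0,0,0,0],[0,0,0,0,0,0]]]'
python3 - <<'E'
from h import *
s=get_state(); d=snapshot("wrist"); print(s["tool_pos"],np.degrees(yaw(s)))
print(proj(d,[.5199,.2235,.066],s),proj(d,[.456,.2443,.066],s))
f=d["frame"]; cv2.imwrite("pics/w5.png",f[:,:,::-1])
E
```

```text
clock: 13.3
tool_pos: [0.5201, 0.2229, 0.0315]
eef_rot: [0.154, 0.988, -0.0, 0.0]
contact_force: [-0.2, 0.4, -0.1]
opening: 0.573
finger_force: 0.0
clock: 13.92
tool_pos: [0.5199, 0.2222, 0.141]
eef_rot: [0.154, 0.988, -0.001, -0.0]
contact_force: [0.2, -1.1, 0.7]
opening: 0.567
finger_force: 0.0
[0.51991965 0.22222737 0.14097751] 162.29702470984483
[321.26917785 193.76424998] [321.80639772 109.83725223]
```

View pics/w5.png

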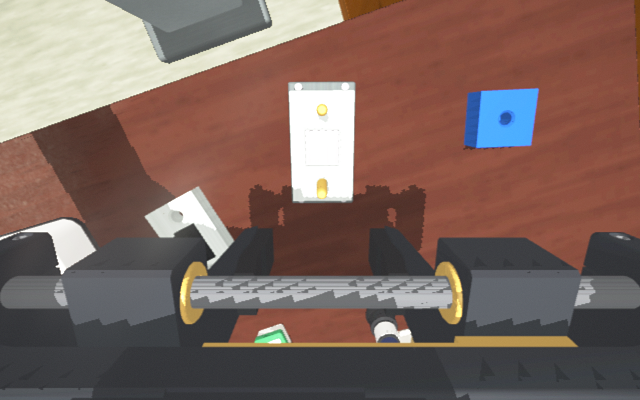

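Pin stands in the bore (top near (322,190)), fixed dowel at (322,110). On to the upper half.

Run:
```python
from h import *
s=get_state(); d=snapshot("wrist")
hsv=cv2.cvtColor(d["frame"],cv2.COLOR_RGB2HSV); m=cv2.inRange(hsv,(12,110,120),(32,255,255)); m[:,:280]=0;m[:,365:]=0;m[210:]=0
n,_,st,c=cv2.connectedComponentsWithStats(m); print(st[1:][st[1:,4]>20],c[1:][st[1:,4]>20])
print(tool(s,[.5437,.0794,.141]))
```

```text
[[339   0  25  21 360]
 [317 105  11  11  43]
 [317 179  10  20 137]] [[350.18888889   8.04166667]
 [322.09302326 110.41860465]
 [321.67883212 187.45985401]]
[-0.06630866 -0.12861926 -0.00032885]
```

Run:
```python
from h import *
t=snapshot("top")
print([ray(t,u,.165).round(3).tolist() for u in((475,203),(462,165),(461,140))],[ray(t,u,z).round(3).tolist() for u,z in(((425,85),.03),((462,245),.03),((433,98),.15),((450,60),.3),((437,100),.1))])
```

```text
[[0.537, -0.028, 0.165], [0.605, -0.021, 0.165], [0.65, -0.029, 0.165]] [[0.828, -0.033, 0.03], [0.482, -0.037, 0.03], [0.742, -0.002, 0.15], [0.73, 0.013, 0.3], [0.759, -0.026, 0.1]]
```

```bash
python3 -m jog '[[[-0.02,-0.03,0,0,0,0],[-0.02,-0.03,0,0,0,0],[-0.02,-0.03,0,0,0,0],[0,0,0,0,0,-0.17],[0,0,0,0,0,-0.17],[0,0,0,0,0,-0.16],[0,0,0,0,0,0],[0,0,0,0,0,0]]]' 0.06
python3 - <<'E'
from h import *
s=get_state(); d=snapshot("wrist"); print(s["tool_pos"],np.degrees(yaw(s)))
e=np.array([np.cos(.194),np.sin(.194)])
for k in(-.034,.034): print(proj(d,[.5437+k*e[0],.0794+k*e[1],.02],s))
f=d["frame"]; cv2.imwrite("pics/w6.png",f[:,:,::-1])
E
```

```text
clock: 15.08
tool_pos: [0.5497, 0.1189, 0.141]
eef_rot: [-0.094, 0.996, -0.0, -0.0]
contact_force: [-1.1, -0.0, 0.2]
opening: 0.679
finger_force: 0.0
[0.54971672 0.1188523  0.14099144] -169.18826833158113
[279.87619055 132.28563183]
[282.63873    201.85867833]
```

View pics/w6.png

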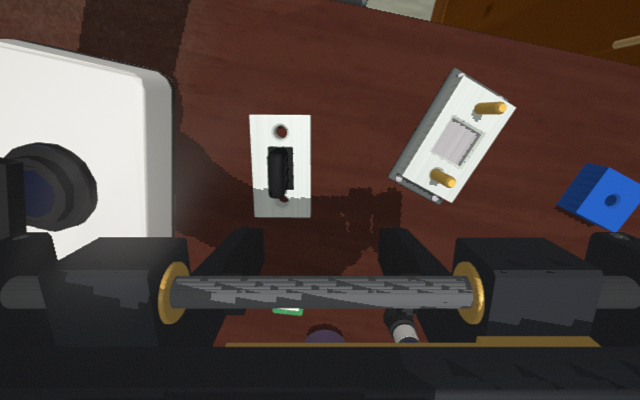

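Holes at (281,131) and (283,200), near predictions (within ~1-2 mm). Move over and descend.

Run:
```python
from h import *
s=get_state(); d=snapshot("wrist")
a=ray(d,(281,131),.02,s); 
# far hole: fit plate edge centre line, white mask
m=cv2.inRange(d["frame"],(150,150,150),(255,255,255)); m[:,:220]=0;m[:,340:]=0;m[:100]=0;m[230:]=0
c=max(cv2.findContours(m,cv2.RETR_EXTERNAL,cv2.CHAIN_APPROX_NONE)[0],key=cv2.contourArea)
p=np.array([ray(d,u,.02,s)[:2] for u in c[:,0].astype(float)],dtype=np.float32)*1000
print(a,cv2.minAreaRect(p),cv2.boundingRect(c))
print(tool(s,[.5437,.0794,.026]),np.degrees(yaw(s)))
```

```text
[0.50911944 0.0737194  0.02      ] ((533.8316650390625, 77.14461517333984), (80.37425994873047, 56.4029655456543), 10.312685012817383) (249, 114, 62, 85)
[ 0.01334297 -0.037652    0.1151881 ] -169.1579245312448
```

```bash
python3 -m jog '[[[0.007,-0.019,0,0,0,0.01],[0.0065,-0.019,0,0,0,0],[0,0,0.03,0,0,0],[0,0,0.03,0,0,0],[0,0,0.02,0,0,0],[0,0,0,0,0,0],[0,0,0,0,0,0]]]'; python3 -c "
from h import *
s=get_state();print(tool(s,[.5434,.079,.026]),np.degrees(yaw(s)))"
```

```text
clock: 16.05
tool_pos: [0.5441, 0.0786, 0.0622]
eef_rot: [-0.09, 0.996, -0.0, 0.0]
contact_force: [0.5, 0.1, 0.9]
opening: 0.68
finger_force: 0.0
[0.00060077 0.00056283 0.03624921] -169.66926137412406
```

```bash
python3 -m jog '[[[0,0.0005,0.015,0,0,0],[0,0,0.012,0,0,0],[0,0,0.008,0,0,0],[0,0,0,0,0,0],[0,0,0,0,0,0]]]' && python3 -m jog '[[[0,0,0,0,0,0],[0,0,0,0,0,0],[0,0,0,0,0,0],[0,0,0,0,0,0],[0,0,0,0,0,0],[0,0,0,0,0,0],[0,0,0,0,0,0],[0,0,0,0,0,0],[0,0,0,0,0,0],[0,0,0,0,0,0]]]' 0 45
```

```text
clock: 16.68
tool_pos: [0.5437, 0.0798, 0.0266]
eef_rot: [-0.091, 0.996, 0.0, 0.0]
contact_force: [-0.2, 0.4, 0.7]
opening: 0.682
finger_force: 0.0
clock: 17.92
tool_pos: [0.5437, 0.0793, 0.0265]
eef_rot: [-0.09, 0.996, -0.0, 0.0]
contact_force: [0.8, -1.4, 1.4]
opening: 0.152
finger_force: 45.0
```

```bash
python3 -m jog '[[[0,0,-0.015,0,0,0],[0,0,-0.02,0,0,0],[0,0,-0.03,0,0,0],[0,0,-0.025,0,0,0],[0,0.02,-0.01,0,0,0],[0,0.03,0,0,0,0],[0,0,0,0,0,0],[0,0,0,0,0,0]]]'
python3 - <<'E'
from h import *
s=get_state(); d=snapshot("wrist"); print(s["tool_pos"],s["opening"],s["contact_force"])
Rt=R.from_quat(s["eef_rot"]); T=lambda p:proj(d,s["tool_pos"]+Rt.apply(p),s).round(1)
# plate bottom at tool z=.0265, top .0065
print("hole",T([.034,0,.0065]),"corners",T([.05,.028,.0065]),T([.05,-.028,.0065]))
f=d["frame"][90:290,200:440]; cv2.imwrite("pics/w7.png",cv2.resize(f[:,:,::-1],None,fx=3,fy=3,interpolation=cv2.INTER_CUBIC))
E
```

```text
clock: 18.92
tool_pos: [0.534, 0.1289, 0.1261]
eef_rot: [-0.091, 0.996, -0.0, -0.001]
contact_force: [-0.1, -0.5, -3.5]
opening: 0.151
finger_force: 45.0
[0.53402994 0.12893698 0.12611118] 0.15126105225288958 [-0.05041226 -0.52944188 -3.47744308]
hole [320.  168.4] corners [369.1 140.6] [270.8 140.6]
```

View pics/w7.png

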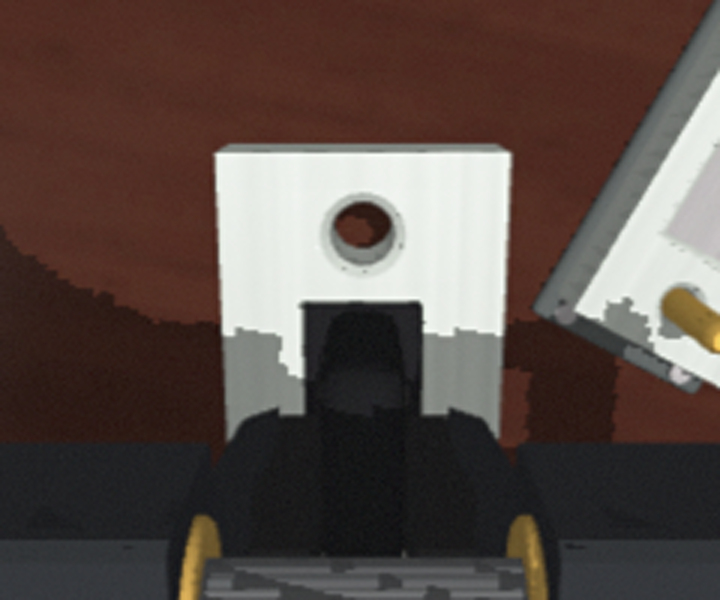

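Plate is square in the grip: hole at (320.7,168), edges as predicted to within 0.5 mm.

```bash
python3 -c "
from h import *
s=get_state();print(tool(s,[.4877,.2335,.126]),np.degrees(yaw(s)))"
```

```text
[ 2.67928657e-02  1.11919487e-01 -7.84220192e-05] -169.61417322056565
```

```bash
python3 -m jog '[[[0.009,0.037,0,0,0,0],[0.009,0.037,0,0,0,0],[0.009,0.038,0,0,0,0],[0,0,0,0,0,0.16],[0,0,0,0,0,0.16],[0,0,0,0,0,0.167],[0,0,0,0,0,0],[0,0,0,0,0,0],[0,0,0,0,0,0]]]'
python3 - <<'E'
from h import *
s=get_state(); d=snapshot("wrist"); print(tool(s,[.4877,.2335,.126]),np.degrees(yaw(s)),proj(d,[.456,.2443,.066],s))
f=d["frame"][90:290,200:440]; cv2.imwrite("pics/w8.png",cv2.resize(f[:,:,::-1],None,fx=3,fy=3,interpolation=cv2.INTER_CUBIC))
E
```

```text
clock: 20.1
tool_pos: [0.4879, 0.2338, 0.1263]
eef_rot: [0.152, 0.988, -0.0, -0.0]
contact_force: [-0.5, -0.5, -3.1]
opening: 0.152
finger_force: 45.0
[ 9.62781219e-05 -3.14922268e-04  3.19204832e-04] 162.54030370163065 [320.26367242 156.47820085]
```

View pics/w8.png

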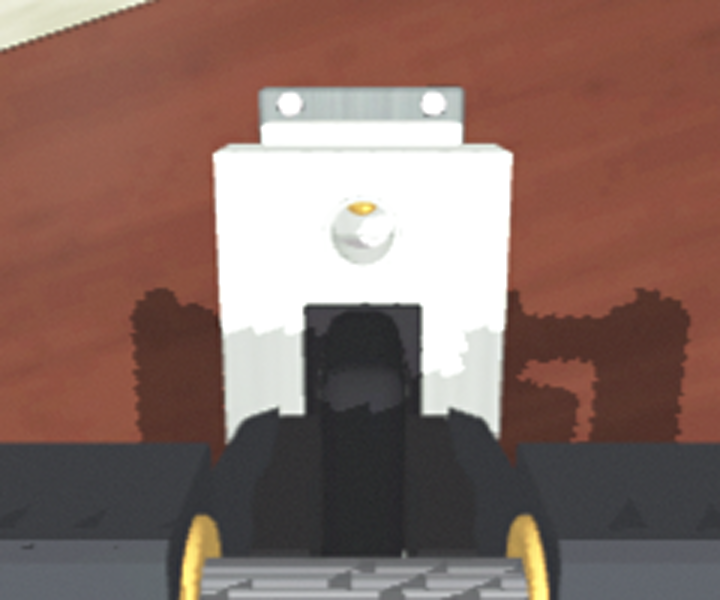

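Fixed dowel is visible inside the hole, laterally centred at (320.7,159); descend.

```bash
python3 -m jog '[[[0,0,0.015,0,0,0],[0,0,0.015,0,0,0],[0,0,0.004,0,0,0],[0,0,0.004,0,0,0],[0,0,0,0,0,0],[0,0,0,0,0,0]]]' && python3 -m jog '[[[0,0,0.005,0,0,0],[0,0,0.005,0,0,0],[0,0,0,0,0,0],[0,0,0,0,0,0]]]'
```

```text
clock: 20.9
tool_pos: [0.4881, 0.2342, 0.0888]
eef_rot: [0.152, 0.988, 0.0, 0.0]
contact_force: [0.5, -0.5, -2.0]
opening: 0.154
finger_force: 45.0
clock: 21.4
tool_pos: [0.4879, 0.2341, 0.0785]
eef_rot: [0.152, 0.988, -0.0, -0.0]
contact_force: [-0.5, -0.1, -2.8]
opening: 0.152
finger_force: 45.0
```

```bash
python3 -m jog '[[[0,0,0.006,0,0,0],[0,0,0.006,0,0,0],[0,0,0.006,0,0,0],[0,0,0,0,0,0],[0,0,0,0,0,0]]]' && python3 -m jog '[[[0,0,0.0015,0,0,0],[0,0,0.0015,0,0,0],[0,0,0.001,0,0,0],[0,0,0,0,0,0],[0,0,0,0,0,0]]]'
```

```text
clock: 22.02
tool_pos: [0.4879, 0.2342, 0.0605]
eef_rot: [0.152, 0.988, 0.0, 0.0]
contact_force: [-0.6, 0.5, -3.1]
opening: 0.151
finger_force: 45.0
clock: 22.65
tool_pos: [0.4879, 0.234, 0.0565]
eef_rot: [0.152, 0.988, -0.0, 0.0]
contact_force: [0.4, -0.4, -2.2]
opening: 0.154
finger_force: 45.0
```

```bash
python3 -m jog '[[[0,0,0.001,0,0,0],[0,0,0,0,0,0],[0,0,0,0,0,0],[0,0,0,0,0,0]]]'
```

```text
clock: 23.15
tool_pos: [0.4879, 0.2339, 0.0564]
eef_rot: [0.152, 0.988, -0.0, 0.0]
contact_force: [-0.8, -1.6, 6.3]
opening: 0.156
finger_force: 45.0
```

```bash
python3 -m jog '[[[0,0,0.0007,0,0,0],[0,0,0,0,0,0],[0,0,0,0,0,0],[0,0,0,0,0,0],[0,0,0,0,0,0],[0,0,0,0,0,0]]]'
python3 - <<'E'
from h import *
F=[]
for _ in range(5): snapshot("side"); F.append(get_state()["contact_force"])
print(np.mean(F,0),np.degrees(yaw(get_state())))
E
```

```text
clock: 23.9
tool_pos: [0.488, 0.2339, 0.0564]
eef_rot: [0.152, 0.988, -0.0, 0.001]
contact_force: [-2.8, -3.4, 13.4]
opening: 0.154
finger_force: 45.0
[-2.76826585 -2.74439376 13.21445957] 162.48261429944483
```

```bash
python3 -c "
from plant import *
print(finish_job())"
```

```text
the job is handed in; nothing more can be done
None
```

The job is handed in, with no verdict returned: the loose dowel is home in the bore and released, and the upper half sits flush over both dowels, still held and pressed at about 16 N (13 N measured plus its own 3 N weight), at about 24 s on the clock.

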